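# Stroke the spring contacts of a rectifier test jig

## Robot

A 7-joint arm with a two-finger parallel gripper is mounted at the origin on the work surface. World frame = base frame: x ahead of the robot, y to its left, z up, the work surface at z = 0. Lengths are in mm, angles in rad, forces in N, time in s.
With the tool pointing down it reaches from about 425 to 875 mm from the base axis. Payload 9.9 kg.
Tool frame: the origin (TCP) lies between the finger pads, 19 mm behind the fingertips; this is the grasp point; z points along the fingers, y is the line along which they close (so a half turn about z gives the same grasp; the last joint's range is limited). The gripper opens to 85 mm and grips with 20 to 120 N. Pads are 22 mm wide; open, the fingers measure 114 mm over their backs; the gripper's body (76 mm by 85 mm) begins 54 mm behind the grasp point. The pads swing forward as they close: fully open they stand 13 mm farther back than shut.
Start: joints at [-1.336, 0.576, 0.025, 1.437, -0.015, 1.129, -0.057], TCP at [211.556, 640.994, 249.989] pointing down, gripper open.
Joint ranges: [-2.76, 2.76], [-0.34, 2.15], [-1.52, 1.57], [0.19, 2.46], [-1.09, 4.23], [0.17, 1.99], [-2.82, 2.82]. Speed limits (rad/s): [2.22, 2.22, 3.01, 3.01, 3.14, 3.14, 3.14].

## Interface

Orientations are given as a unit quaternion [w, x, y, z].
In Python, from bench import robot gives the robot as it stands.
- The arm moves only by the shell command python3 -m handwheel 'ROWS' [OPENING] [FORCE]. ROWS is JSON, a list that holds one entry, the list of rows, each a list of 6 numbers: the shift along the tool's x, y, z normalised to -1 to 1, where 1 is 1000 mm, then the turn, a rotation vector about the tool's x, y, z normalised to -1 to 1, where 1 is 90 degrees. A call has 1 to 20 rows; each row is the pose to reach, as a shift and turn from the pose commanded when the call began, along the tool's axes at that moment; what a row does not reach only later rows make up. A row lasts 1/12 s, in which the tool goes at most 41.7 mm and 7.16 degrees, less where a joint would pass 70% of its speed; a pose out of reach is approached as far as the arm can. A call with a number of a shift or a turn outside -1 to 1 is refused whole. A call with a gripper value outside its range is refused whole. OPENING is the opening, from -1 (shut) to 1 (fully open), set as the call begins (- or left out, the last holds). The fingers move at their own pace and stop on an object; FORCE is the grip in N (left out, the last holds). Time passes only in rows, so rows that repeat a pose let the fingers close. It gives the time, the measured TCP pose, the force, the opening and the grip force at its end, in the units of the state.
- robot.sense(): the state, without advancing time (a new reading comes with each control period).
- robot.grab_frame(name): name is "scene" or "top" or "wrist"; returns a dict with "frame" (400x640x3 uint8, red, green, blue), "intrinsics" (3x3 intrinsics, pixels), "view" (4x4, takes a point from world to camera coordinates). Camera axes: x right, y down, z forward; pixel columns grow to the right and rows downward; lengths in mm; the calibration is good to about 2 mm. A picture is of the moment at which its call begins. There is no depth.
- robot.job_done(): hands the job in; it is judged then, once.
Trained networks look in the newest picture that a camera, given by its name, has taken for a name from the list of things; names that differ only in an ending like _2 or _b are one class to them, and where a whole thing is asked for, a point or a joint stands for the part that bears it (a point fixed in the world has none). Each returns a list of dicts, best first, with "p" (0 to 1); they miss things now and then, are a little off and sometimes report something else, mostly with a low value. They report only what shows in the picture. A call takes as long as a camera call. They do not tell look-alikes from the thing itself.
- robot.find_in(query, camera): "box" ([centre column, centre row, width, height] in pixels, round what is visible of it).
The state is a dict: "time": time; "joint_positions": joint angles; "joint_vel": joint speeds; "joint_efforts": joint torques, N m; "tool_pos": TCP position; "eef_rot": TCP orientation; "wrist_force": force on the tool from outside, world axes, zero at the start; "moment": the same for the moment, N m; "finger_gap": finger opening in mm; "grip_force": force on a finger pad.
Only numpy, scipy, OpenCV 4.12 (cv2) and the standard library are available. Lean on these libraries where they do the work, as an engineer would, in place of code of your own. Each camera call takes 0.05 s, during which the arm holds its last target. There are 200 camera calls.

## Task

Before a rectifier is tested, check that none of the jig's five copper spring contacts sticks: with the gripper shut, stroke the fingertips lightly along the curved row in one low sweep, from the contact next to the brass stud to the far end, following the curve so that each contact visibly dips in turn and none is pushed down to its stop. Then lift clear, leaving all five sprung back up. Do not grip, lift or shove the jig, and leave the brass nut lying inside the row and the other loose parts where they are.

Things in the scene. Friction and masses are not known exactly. Their poses are not given: they have to be found in the camera images.
- jig: Test jig, loose on the bench, 2 kg: dark steel disc 240 mm across, 12 mm thick, with a black arc-shaped block (mid radius 90 mm, 34 mm wide, top 30 mm above the bench) carrying five copper spring contacts. Origin: centre of the disc's underside, z up. Contact k stands at radius 90 mm, angle -60 + 30*(k-1) degrees from the jig's x axis towards its y; neighbours are 46.6 mm apart.
- stud (a point): Top of the brass stud (14 mm thick, on a 24 mm base), 66 mm above the bench, fixed on the jig's disc next to contact 1 at radius 90 mm, -92 degrees: it marks the starting end of the row.
- head1 (a point): Top of the copper head of contact 1 (the end next to the brass stud), 55 mm above the bench when up; moves with the head. The head is a 30 mm wide shallow cone (8 mm high on a 2 mm rim, about 32 degrees slope), so a fingertip sliding sideways onto it pushes it down.
- contact1 (a joint): How far contact 1 is pressed down, m: 0 up (sprung), 0.012 at its stop. About 0.7 N starts it, then 0.3 N per mm. It has dipped when pressed more than 2 mm; more than 11 mm counts as pushed to the stop.
- head2 (a point): Top of the copper head of contact 2, 55 mm above the bench when up; moves with the head. The head is a 30 mm wide shallow cone (8 mm high on a 2 mm rim, about 32 degrees slope), so a fingertip sliding sideways onto it pushes it down.
- contact2 (a joint): How far contact 2 is pressed down, m: 0 up (sprung), 0.012 at its stop. About 0.7 N starts it, then 0.3 N per mm. It has dipped when pressed more than 2 mm; more than 11 mm counts as pushed to the stop.
- head3 (a point): Top of the copper head of contact 3, 55 mm above the bench when up; moves with the head. The head is a 30 mm wide shallow cone (8 mm high on a 2 mm rim, about 32 degrees slope), so a fingertip sliding sideways onto it pushes it down.
- contact3 (a joint): How far contact 3 is pressed down, m: 0 up (sprung), 0.012 at its stop. About 0.7 N starts it, then 0.3 N per mm. It has dipped when pressed more than 2 mm; more than 11 mm counts as pushed to the stop.
- head4 (a point): Top of the copper head of contact 4, 55 mm above the bench when up; moves with the head. The head is a 30 mm wide shallow cone (8 mm high on a 2 mm rim, about 32 degrees slope), so a fingertip sliding sideways onto it pushes it down.
- contact4 (a joint): How far contact 4 is pressed down, m: 0 up (sprung), 0.012 at its stop. About 0.7 N starts it, then 0.3 N per mm. It has dipped when pressed more than 2 mm; more than 11 mm counts as pushed to the stop.
- head5 (a point): Top of the copper head of contact 5 (the end far from the stud), 55 mm above the bench when up; moves with the head. The head is a 30 mm wide shallow cone (8 mm high on a 2 mm rim, about 32 degrees slope), so a fingertip sliding sideways onto it pushes it down.
- contact5 (a joint): How far contact 5 is pressed down, m: 0 up (sprung), 0.012 at its stop. About 0.7 N starts it, then 0.3 N per mm. It has dipped when pressed more than 2 mm; more than 11 mm counts as pushed to the stop.
- gap1 (a point): Point on the row midway between contacts 1 and 2 (radius 90 mm, fixed to the jig), at the height of the raised heads, 55 mm above the bench. Nothing solid is there; the block below is 30 mm high.
- gap2 (a point): Point on the row midway between contacts 2 and 3 (radius 90 mm, fixed to the jig), at the height of the raised heads, 55 mm above the bench. Nothing solid is there; the block below is 30 mm high.
- gap3 (a point): Point on the row midway between contacts 3 and 4 (radius 90 mm, fixed to the jig), at the height of the raised heads, 55 mm above the bench. Nothing solid is there; the block below is 30 mm high.
- gap4 (a point): Point on the row midway between contacts 4 and 5 (radius 90 mm, fixed to the jig), at the height of the raised heads, 55 mm above the bench. Nothing solid is there; the block below is 30 mm high.
- nut: Knurled brass nut, 29 mm across, 16 mm high, loose, lying on the jig's disc inside the arc; origin at the centre of its underside, 12 mm above the bench. A bystander.
- sleeve: Copper slip-ring sleeve, upright tube 40 mm across, 38 mm high, loose on the bench beside the jig; origin at the centre of its underside. A bystander.
- cap: Aluminium cover cap, open side up, 68 mm across, 28 mm high, loose on the bench beside the jig; origin at the centre of its underside. A bystander.
- rectifier: Black horseshoe-shaped rectifier block, about 110 mm by 70 mm, 22 mm high with its steel diode caps, loose on the bench beside the jig; origin under its middle. A bystander.
Not all that is in view belongs to the job. There is more than one size of the jig; the one meant has the size given above.

How it is judged:
By the outcome, as a careful person would: the job done as asked, in the order asked, and still so for the second after the job is handed in, with the robot touching nothing.
It also fails if it takes over 42 s, if anything falls off the work surface, if the arm or the gripper's body presses on something with over 40 N, if the wrist force passes 120 N, or if a joint passes its speed limit or range.

## Working session

There is one attempt and no reset: what is moved stays moved. The work goes in short steps, Python scripts to look and compute and a shell command to move; the robot and the scene stay as the last step left them, time stands still between calls to the robot, and variables do not carry over. Pictures are saved under pics/ and viewed, at most 10 in all, crops included, and the job is handed in when it is done.

```bash
mkdir -p pics; ls; python3 - <<'E'
from bench import robot
import cv2,json
s=robot.sense();print(s['time'],s['tool_pos'],s['eef_rot'],s['finger_gap'])
ims=[]
for c in ['scene','top']:
    f=robot.grab_frame(c);cv2.imwrite(f'pics/{c}0.png',f['frame'][:,:,::-1])
    print(c,f['intrinsics'].round(1).tolist() if hasattr(f['intrinsics'],'round') else f['intrinsics'],f['view'])
    for q in ['jig','stud','head1','nut','sleeve','cap','rectifier']:
        print(q,[(round(d['p'],2),[round(x) for x in d['box']]) for d in robot.find_in(q,c)[:7]])
E
```

```text
pics
0.0 [211.40365465 640.58386871 249.12381476] [-9.97736016e-05  1.58692761e-01  9.87327646e-01 -8.47239108e-04] 85.47843759372336
scene [[372.0, 0.0, 323.4], [0.0, 372.0, 201.8], [0.0, 0.0, 1.0]] [[ 5.67545535e-01  8.23328464e-01  4.72300542e-03 -3.58779651e+02]
 [ 5.15518482e-01 -3.50878221e-01 -7.81744951e-01 -1.90678956e+02]
 [-6.41975670e-01  4.46110653e-01 -6.23580408e-01  1.21106820e+03]
 [ 0.00000000e+00  0.00000000e+00  0.00000000e+00  1.00000000e+00]]
jig [(0.96, [174, 208, 71, 55]), (0.81, [260, 274, 114, 91]), (0.72, [383, 216, 67, 54]), (0.52, [249, 293, 16, 13])]
stud [(0.59, [262, 272, 109, 90]), (0.56, [383, 216, 69, 52])]
head1 [(0.69, [296, 277, 17, 15]), (0.62, [250, 294, 19, 14]), (0.61, [303, 247, 14, 10]), (0.58, [359, 218, 7, 8]), (0.57, [273, 289, 14, 15]), (0.49, [262, 274, 114, 94]), (0.45, [363, 202, 2, 2])]
nut [(0.74, [274, 268, 15, 16])]
sleeve [(0.81, [341, 301, 25, 28]), (0.23, [273, 289, 10, 14])]
cap []
rectifier [(0.61, [168, 325, 44, 55])]
top [[514.7, 0.0, 311.6], [0.0, 514.7, 195.6], [0.0, 0.0, 1.0]] [[-1.31680259e-02 -9.99897639e-01  5.59587985e-03  6.05420264e+01]
 [-9.96544120e-01  1.26644268e-02 -8.20940227e-02  5.15229960e+02]
 [ 8.20147509e-02 -6.65755738e-03 -9.96608879e-01  1.27181350e+03]
 [ 0.00000000e+00  0.00000000e+00  0.00000000e+00  1.00000000e+00]]
jig [(0.9, [418, 292, 72, 74]), (0.81, [253, 166, 66, 61]), (0.61, [378, 174, 94, 96])]
stud [(0.82, [418, 293, 66, 63]), (0.57, [379, 173, 97, 98]), (0.19, [345, 111, 20, 20])]
head1 [(0.64, [270, 181, 6, 9]), (0.63, [445, 286, 10, 9]), (0.58, [438, 310, 11, 6]), (0.56, [248, 190, 10, 10]), (0.56, [262, 186, 10, 9]), (0.45, [370, 136, 10, 10]), (0.43, [426, 318, 7, 12])]
nut [(0.44, [374, 164, 12, 9])]
sleeve [(0.77, [346, 110, 19, 21])]
cap [(0.79, [310, 208, 28, 26]), (0.23, [342, 162, 13, 14])]
rectifier [(0.79, [456, 161, 34, 42]), (0.73, [346, 111, 21, 19])]
```

```bash
python3 - <<'E'
import cv2,numpy as np
a=cv2.imread('pics/scene0.png')[190:350,130:430];b=cv2.imread('pics/top0.png')[80:340,200:500]
a=cv2.resize(a,(600,320),interpolation=3);b=cv2.resize(b,(600,520),interpolation=3)
cv2.imwrite('pics/b.png',b);cv2.imwrite('pics/a.png',cv2.resize(cv2.imread('pics/scene0.png')[190:350,130:430],(800,427),interpolation=3))
E
```

```text
(no output)
```

View pics/b.png

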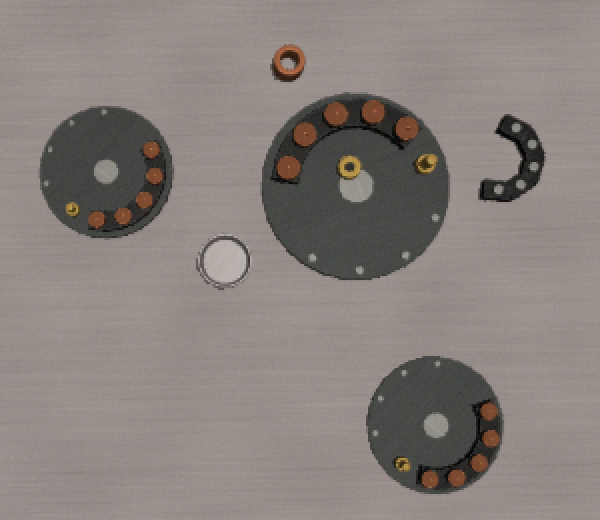

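View pics/a.png

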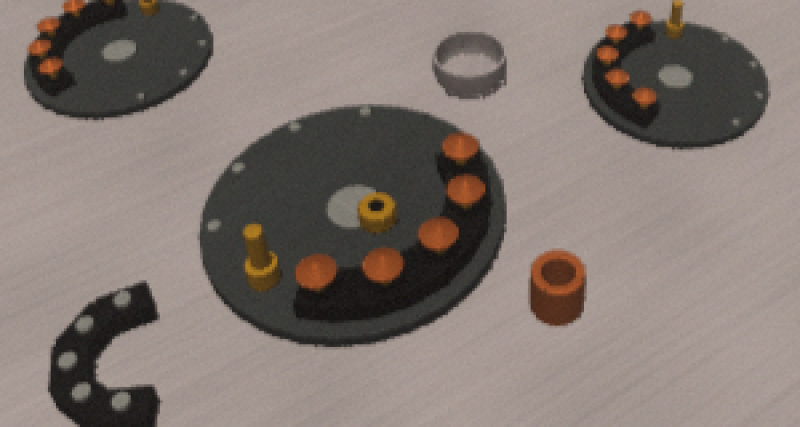

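The two crops show three jigs. In the top image they are the big one at (378,174) and two small look-alikes at (253,166) and (418,292), about 165 mm across. I choose the big one, about 240 mm across. In full top pixels, its stud is at (413,161) and its contacts 1 to 5 are near (403,144), (386,136), (368,137), (352,147) and (344,163). The nut is at (374,163).

```bash
cat > h.py <<'E'
import cv2,numpy as np
from scipy.optimize import least_squares
def blobs(im,box,amin=25):
    x0,y0,x1,y1=box; h=cv2.cvtColor(im[y0:y1,x0:x1],cv2.COLOR_BGR2HSV)
    m=cv2.inRange(h,(4,110,70),(13,255,255))
    n,l,st,c=cv2.connectedComponentsWithStats(m)
    return [(c[i]+[x0,y0]).round(1).tolist()+[int(st[i,4])] for i in range(1,n) if st[i,4]>=amin]
def proj(K,V,P):
    q=np.atleast_2d(P)@V[:3,:3].T+V[:3,3]; q=q@K.T; return q[:,:2]/q[:,2:]
def pts(p,z=50,r=90):
    a=p[2]+np.radians([-60,-30,0,30,60]); return np.c_[p[0]+r*np.cos(a),p[1]+r*np.sin(a),np.full(5,float(z))]
def tri(obs):
    A=[]
    for K,V,u in obs:
        M=K@V[:3]; A+=[u[0]*M[2]-M[0],u[1]*M[2]-M[1]]
    A=np.array(A); return np.linalg.lstsq(A[:,:3],-A[:,3],rcond=None)[0]
E
python3 - <<'E'
from h import *
from bench import robot
C={c:robot.grab_frame(c) for c in ('top','scene')}
for c,b in (('top',(325,115,430,180)),('scene',(235,235,320,305))):
    print(c,blobs(cv2.cvtColor(C[c]['frame'],cv2.COLOR_RGB2BGR),b,10))
np.save('cam.npy',{c:(np.array(C[c]['intrinsics']),np.array(C[c]['view'])) for c in C},allow_pickle=True)
E
```

```text
top [[344.5, 115.8, 28], [386.3, 135.5, 109], [367.6, 136.5, 110], [403.0, 143.7, 106], [352.1, 146.7, 107], [343.7, 163.3, 110]]
scene [[302.1, 244.4, 116], [304.1, 260.6, 132], [293.9, 277.1, 150], [273.2, 288.9, 163], [248.0, 291.3, 169]]
```

```bash
python3 - <<'E'
from h import *
C=np.load('cam.npy',allow_pickle=True).item()
T=np.array([[403,143.7],[386.3,135.5],[367.6,136.5],[352.1,146.7],[343.7,163.3]])
S=np.array([[248,291.3],[273.2,288.9],[293.9,277.1],[304.1,260.6],[302.1,244.4]])
P=np.array([tri([(*C['top'],t),(*C['scene'],s)]) for t,s in zip(T,S)]);print(P.round(1),np.linalg.norm(np.diff(P,axis=0),axis=1).round(1))
def f(p,cams): return np.concatenate([(proj(*C[c],pts(p,p[3]))-o).ravel() for c,o in cams])
for cams in ([('top',T)],[('scene',S)],[('top',T),('scene',S)]):
    r=least_squares(lambda p:np.r_[f(p,cams),(p[3]-50)/(1 if len(cams)==1 else 100)],[550,-60,0.3,50]);print(r.x.round(3),np.abs(r.fun).max().round(2))
p=r.x
print(pts(p).round(1))
print('stud cand',[ (p[:2]+90*np.array([np.cos(p[2]+np.radians(a)),np.sin(p[2]+np.radians(a))])).round(1) for a in(-92,)])
a=p[2]+np.radians(-92)
print(proj(*C['top'],[p[0]+90*np.cos(a),p[1]+90*np.sin(a),66]),proj(*C['scene'],[p[0]+90*np.cos(a),p[1]+90*np.sin(a),66]))
E
```

```text
[[ 640.7 -175.7   43.9]
 [ 662.  -134.5   43.7]
 [ 659.9  -87.8   44.1]
 [ 634.7  -48.6   44. ]
 [ 593.3  -27.1   43.7]] [46.4 46.8 46.6 46.7]
[ 5.73239e+02 -1.13942e+02  3.08000e-01  4.99900e+01] 0.2
[ 5.78399e+02 -1.18256e+02  3.11000e-01  4.99350e+01] 0.38
[ 5.73972e+02 -1.15438e+02  3.08000e-01  4.39300e+01] 0.37
[[ 640.5 -176.1   50. ]
 [ 661.9 -134.7   50. ]
 [ 659.7  -88.1   50. ]
 [ 634.6  -48.9   50. ]
 [ 593.2  -27.5   50. ]]
stud cand [array([ 598.3, -202.1])]
[[416.12379812 159.1975075 ]] [[224.28880266 275.08278648]]
```

```bash
R='[-0.582,-0.604,0,0,0,0.8]'; python3 -m handwheel '[[[-0.582,-0.604,0,0,0,0.8],[-0.582,-0.604,0,0,0,0.8],[-0.582,-0.604,0,0,0,0.8],[-0.582,-0.604,0,0,0,0.8],[-0.582,-0.604,0,0,0,0.8],[-0.582,-0.604,0,0,0,0.8],[-0.582,-0.604,0,0,0,0.8],[-0.582,-0.604,0,0,0,0.8],[-0.582,-0.604,0,0,0,0.8],[-0.582,-0.604,0,0,0,0.8],[-0.582,-0.604,0,0,0,0.8],[-0.582,-0.604,0,0,0,0.8],[-0.582,-0.604,0,0,0,0.8],[-0.582,-0.604,0,0,0,0.8],[-0.582,-0.604,0,0,0,0.8],[-0.582,-0.604,0,0,0,0.8],[-0.582,-0.604,0,0,0,0.8],[-0.582,-0.604,0,0,0,0.8],[-0.582,-0.604,0,0,0,0.8],[-0.582,-0.604,0,0,0,0.8]]]' -1
```

```text
time: 2.57
tool_pos: [573.2, -112.1, 250.2]
eef_rot: [0.0, 0.709, 0.706, 0.0]
wrist_force: [1.1, 0.3, 0.9]
finger_gap: -0.3
grip_force: 0.0
```

```bash
python3 - <<'E'
from h import *
from bench import robot
f=robot.grab_frame('wrist'); im=cv2.cvtColor(f['frame'],cv2.COLOR_RGB2BGR); cv2.imwrite('pics/w1.png',im)
K,V=np.array(f['intrinsics']),np.array(f['view']); np.save('w1.npy',{'K':K,'V':V},allow_pickle=True)
print(K.round(1).tolist(),'cam at',(-V[:3,:3].T@V[:3,3]).round(1)); print(blobs(im,(0,0,640,400),150))
p=[573.5,-115,.308]; print(proj(K,V,pts(p,50)).round(0).tolist()); s=robot.sense();print(s['wrist_force'],s['tool_pos'],s['joint_positions'])
E
```

```text
[[350.9, 0.0, 318.5], [0.0, 350.9, 200.0], [0.0, 0.0, 1.0]] cam at [573.7 -31.3 372.8]
[[341.0, 79.4, 877], [490.1, 85.3, 995], [386.6, 105.4, 905], [410.8, 148.8, 835], [409.0, 195.8, 711], [384.6, 234.0, 601], [12.3, 295.3, 222], [41.1, 306.7, 224], [69.8, 305.7, 233]]
[[386.0, 235.0], [410.0, 196.0], [412.0, 148.0], [387.0, 104.0], [341.0, 79.0]]
[ 1.47289282 -7.2206216   2.47764623] [ 575.16327697 -121.52891782  250.61295349] [-0.18505307  0.48124109  0.48099665  1.69092734 -0.24674803  1.02605628
  0.36463419]
```

View pics/w1.png

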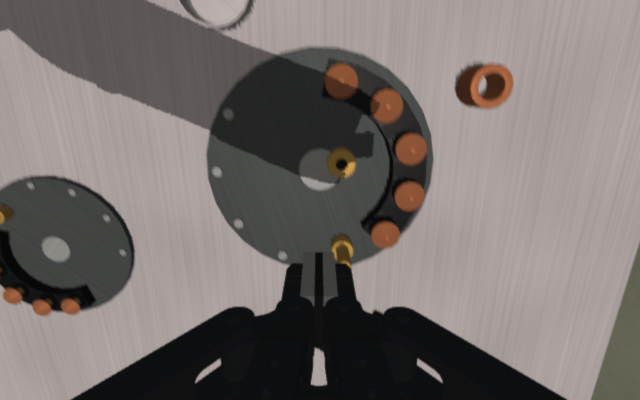

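```bash
python3 -m handwheel '[[[-0.076,0.047,0.05,0,0,0.635],[-0.076,0.047,0.05,0,0,0.635],[-0.076,0.047,0.05,0,0,0.635],[-0.076,0.047,0.05,0,0,0.635],[-0.076,0.047,0.08,0,0,0.635],[-0.076,0.047,0.1,0,0,0.635],[-0.076,0.047,0.1,0,0,0.635],[-0.076,0.047,0.1,0,0,0.635],[-0.076,0.047,0.1,0,0,0.635],[-0.076,0.047,0.1,0,0,0.635],[-0.076,0.047,0.1,0,0,0.635],[-0.076,0.047,0.1,0,0,0.635],[-0.076,0.047,0.1,0,0,0.635],[-0.076,0.047,0.1,0,0,0.635]]]' -1
python3 - <<'E'
from h import *
from bench import robot
f=robot.grab_frame('wrist'); im=cv2.cvtColor(f['frame'],cv2.COLOR_RGB2BGR); cv2.imwrite('pics/w2.png',im)
K,V=np.array(f['intrinsics']),np.array(f['view']); np.save('w2.npy',{'K':K,'V':V},allow_pickle=True)
print('cam at',(-V[:3,:3].T@V[:3,3]).round(1)); print(blobs(im,(0,0,640,400),150))
p=[573.5,-115,.308]; print(proj(K,V,pts(p,50)).round(0).tolist())
for i in range(4):
    robot.grab_frame('wrist');s=robot.sense();print(s['time'],s['wrist_force'].round(1),s['tool_pos'].round(1))
print(s['eef_rot'],s['joint_positions'])
E
```

```text
time: 3.78
tool_pos: [619.3, -186.4, 150.3]
eef_rot: [0.0, 0.96, 0.281, 0.0]
wrist_force: [-0.7, 0.8, -0.2]
finger_gap: -0.3
grip_force: 0.0
cam at [ 687.5 -142.9  272.9]
[[141.9, 73.1, 1995], [218.3, 73.0, 1980], [84.4, 112.3, 1779], [285.4, 112.0, 1749], [322.1, 174.2, 1481]]
[[322.0, 176.0], [284.0, 113.0], [215.0, 73.0], [138.0, 73.0], [78.0, 113.0]]
3.8833 [0.4 0.8 0.6] [ 619.2 -186.4  150.2]
3.9333 [0.1 0.2 0.2] [ 619.2 -186.3  150.2]
3.9833 [ 0.3 -1.1 -0.2] [ 619.2 -186.4  150.1]
4.0333 [-1.1 -0.1 -0.2] [ 619.2 -186.3  150.1]
[-4.82220811e-06  9.59815320e-01  2.80632411e-01  4.34536235e-05] [-0.16695843  0.72963086  0.68624551  1.65378622 -0.54294327  0.95727997
 -0.28636978]
```

View pics/w2.png

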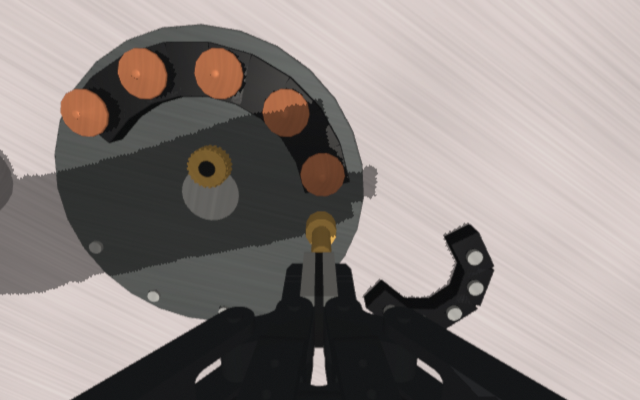

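The wrist view shows contacts 1 to 5 at (322,174), (285,112), (218,73), (142,73) and (84,112). The stud is at (320,232) and the nut at (209,165), both as predicted.

```bash
python3 - <<'E'
from h import *
C=np.load('cam.npy',allow_pickle=True).item()
for w in('w1','w2'):
    d=np.load(w+'.npy',allow_pickle=True).item();C[w]=(d['K'],d['V'])
O={'top':[[403,143.7],[386.3,135.5],[367.6,136.5],[352.1,146.7],[343.7,163.3]],
'scene':[[248,291.3],[273.2,288.9],[293.9,277.1],[304.1,260.6],[302.1,244.4]],
'w1':[[384.6,234],[409,195.8],[410.8,148.8],[386.6,105.4],[341,79.4]],
'w2':[[322.1,174.2],[285.4,112],[218.3,73],[141.9,73.1],[84.4,112.3]]}
O={k:np.array(v) for k,v in O.items()}
for ks in (['w1'],['w2'],['w1','w2'],['w2','top'],['w2','w1','top'],['w2','w1','top','scene']):
    r=least_squares(lambda p:np.r_[np.concatenate([(proj(*C[k],pts(p,p[3]))-O[k]).ravel() for k in ks]),(p[3]-48)*(1 if len(ks)==1 else .001)],[573,-115,.3,48])
    print(ks,r.x.round(3),np.abs(r.fun).max().round(2))
print('tri',np.array([tri([(*C['w1'],a),(*C['w2'],b)]) for a,b in zip(O['w1'],O['w2'])]).round(1))
E
```

```text
['w1'] [ 5.73379e+02 -1.15451e+02  3.01000e-01  4.75730e+01] 1.07
['w2'] [ 5.74205e+02 -1.15600e+02  3.09000e-01  4.65390e+01] 1.46
['w1', 'w2'] [ 5.73953e+02 -1.15489e+02  3.06000e-01  4.58110e+01] 1.16
['w2', 'top'] [ 5.73861e+02 -1.15117e+02  3.08000e-01  4.47650e+01] 0.27
['w2', 'w1', 'top'] [ 5.73946e+02 -1.15438e+02  3.06000e-01  4.57170e+01] 1.24
['w2', 'w1', 'top', 'scene'] [ 5.73964e+02 -1.15455e+02  3.06000e-01  4.54250e+01] 1.28
tri [[ 640.2 -176.1   45.3]
 [ 661.6 -134.9   46.8]
 [ 659.6  -88.8   47.6]
 [ 634.8  -49.8   47.4]
 [ 593.5  -27.7   45.5]]
```

```bash
python3 - <<'E'
from h import *
d=np.load('w2.npy',allow_pickle=True).item()
x=np.array([.8425,.5387,0]);t=np.array([619.2,-186.4,150.2])
for o in(6,19,32):
    print(o,[proj(d['K'],d['V'],t+x*a-[0,0,o])[0].round(0).tolist() for a in(-11,0,11)])
a=np.radians(2.5*np.arange(1,21))
print(','.join('[%.4f,%.4f,0,0,0,%.4f]'%(.09*np.sin(q),.09*(np.cos(q)-1),-np.degrees(q)/90) for q in a))
dw=np.array([622.5-619.2,-191.2+186.4]);print(dw@[.8425,.5387],dw@[.5387,-.8425])
im=cv2.imread('pics/w2.png');cv2.imwrite('pics/w2c.png',cv2.resize(im[200:360,240:400],(640,640))[:600])
E
```

```text
6 [[318.0, 309.0], [318.0, 286.0], [318.0, 263.0]]
19 [[318.0, 292.0], [318.0, 271.0], [318.0, 249.0]]
32 [[318.0, 277.0], [318.0, 257.0], [318.0, 237.0]]
[0.0039,-0.0001,0,0,0,-0.0278],[0.0078,-0.0003,0,0,0,-0.0556],[0.0117,-0.0008,0,0,0,-0.0833],[0.0156,-0.0014,0,0,0,-0.1111],[0.0195,-0.0021,0,0,0,-0.1389],[0.0233,-0.0031,0,0,0,-0.1667],[0.0271,-0.0042,0,0,0,-0.1944],[0.0308,-0.0054,0,0,0,-0.2222],[0.0344,-0.0069,0,0,0,-0.2500],[0.0380,-0.0084,0,0,0,-0.2778],[0.0416,-0.0102,0,0,0,-0.3056],[0.0450,-0.0121,0,0,0,-0.3333],[0.0484,-0.0141,0,0,0,-0.3611],[0.0516,-0.0163,0,0,0,-0.3889],[0.0548,-0.0186,0,0,0,-0.4167],[0.0579,-0.0211,0,0,0,-0.4444],[0.0608,-0.0236,0,0,0,-0.4722],[0.0636,-0.0264,0,0,0,-0.5000],[0.0664,-0.0292,0,0,0,-0.5278],[0.0689,-0.0321,0,0,0,-0.5556]
0.19448999999997132 5.821709999999961
```

View pics/w2c.png

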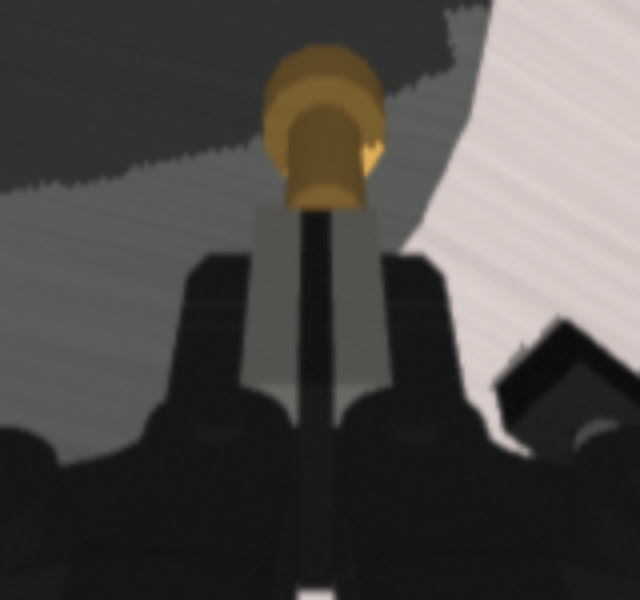

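```bash
python3 -m handwheel '[[[0,0.006,0,0,0,0],[0,0.006,0.015,0,0,0],[0,0.006,0.03,0,0,0],[0,0.006,0.045,0,0,0],[0,0.006,0.055,0,0,0],[0,0.006,0.065,0,0,0],[0,0.006,0.072,0,0,0],[0,0.006,0.078,0,0,0],[0,0.006,0.082,0,0,0],[0,0.006,0.082,0,0,0],[0,0.006,0.082,0,0,0],[0,0.006,0.082,0,0,0],[0,0.006,0.082,0,0,0]]]' -1
python3 - <<'E'
from bench import robot
import cv2
f=robot.grab_frame('wrist');cv2.imwrite('pics/w3.png',f['frame'][:,:,::-1])
s=robot.sense();print(s['time'],s['wrist_force'].round(1),s['tool_pos'].round(1),s['eef_rot'].round(4))
E
```

```text
time: 5.12
tool_pos: [622.7, -191.5, 68.6]
eef_rot: [0.0, 0.96, 0.281, 0.0]
wrist_force: [0.5, -0.2, 0.8]
finger_gap: -0.0
grip_force: 0.0
5.1667 [0.2 0.4 0.2] [ 622.7 -191.5   68.5] [2.000e-04 9.598e-01 2.805e-01 3.000e-04]
```

View pics/w3.png

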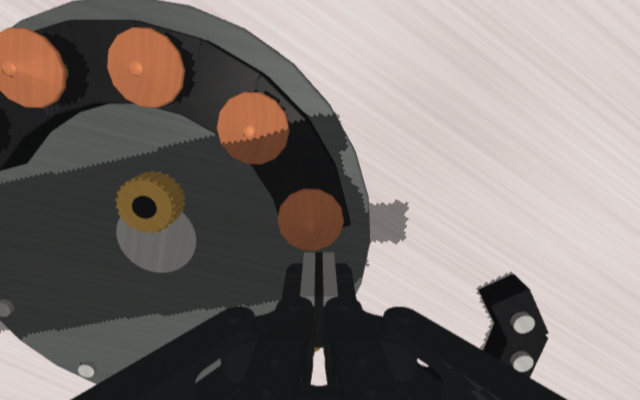

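The fingertips stand just before head 1 at (310,219), aligned with the curve. I'll stroke onto contact 1 and check the force there.

```bash
python3 -m handwheel '[[[0.0039,-0.0001,0,0,0,-0.0278],[0.0078,-0.0003,0,0,0,-0.0556],[0.0117,-0.0008,0,0,0,-0.0833],[0.0156,-0.0014,0,0,0,-0.1111],[0.0195,-0.0021,0,0,0,-0.1389],[0.0233,-0.0031,0,0,0,-0.1667],[0.0233,-0.0031,0,0,0,-0.1667],[0.0233,-0.0031,0,0,0,-0.1667]]]' -1
python3 - <<'E'
from bench import robot
import cv2,numpy as np
F=[]
for i in range(6):
    f=robot.grab_frame('scene' if i==0 else 'wrist')
    if i<2: cv2.imwrite(f'pics/c{i}.png',f['frame'][:,:,::-1])
    s=robot.sense();F.append(s['wrist_force'])
print(s['time'],np.mean(F,0).round(2),np.std(F,0).round(2),s['tool_pos'].round(1))
a=cv2.imread('pics/c0.png')[220:320,200:340];cv2.imwrite('pics/c0c.png',cv2.resize(a,(784,560),interpolation=3))
E
```

```text
time: 5.83
tool_pos: [640.9, -176.3, 68.6]
eef_rot: [0.0, 0.915, 0.403, 0.001]
wrist_force: [1.1, -0.2, 2.2]
finger_gap: -0.2
grip_force: 1.1
6.1333 [ 1.67 -0.47  2.31] [0.36 0.32 0.47] [ 640.7 -176.3   68.2]
```

View pics/c0c.png

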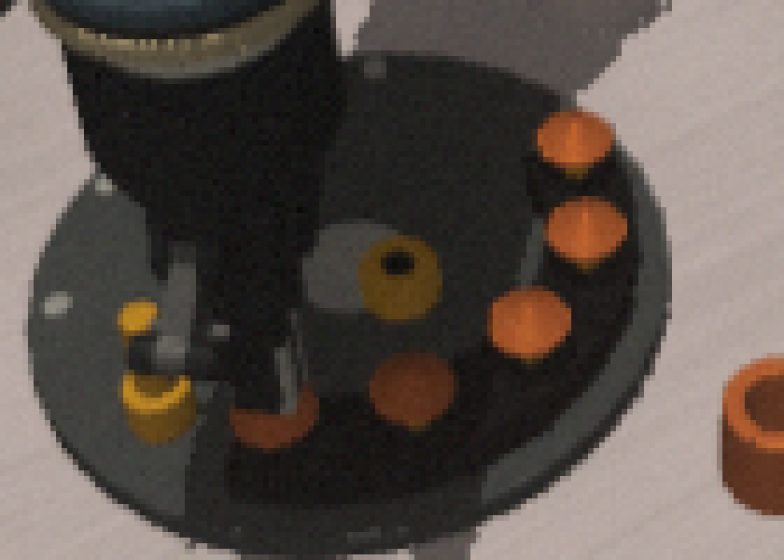

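The force is 2.3 N, so contact 1 is dipped about 5.5 mm as intended. I'll continue the sweep.

```bash
python3 -m handwheel '[[[0.0039,-0.0001,0,0,0,-0.0278],[0.0078,-0.0003,0,0,0,-0.0556],[0.0117,-0.0008,0,0,0,-0.0833],[0.0156,-0.0014,0,0,0,-0.1111],[0.0195,-0.0021,0,0,0,-0.1389],[0.0233,-0.0031,0,0,0,-0.1667],[0.0271,-0.0042,0,0,0,-0.1944],[0.0308,-0.0054,0,0,0,-0.2222],[0.0344,-0.0069,0,0,0,-0.2500],[0.0380,-0.0084,0,0,0,-0.2778],[0.0416,-0.0102,0,0,0,-0.3056],[0.0450,-0.0121,0,0,0,-0.3333],[0.0484,-0.0141,0,0,0,-0.3611],[0.0516,-0.0163,0,0,0,-0.3889],[0.0548,-0.0186,0,0,0,-0.4167],[0.0579,-0.0211,0,0,0,-0.4444],[0.0608,-0.0236,0,0,0,-0.4722],[0.0636,-0.0264,0,0,0,-0.5000]]]' -1
python3 - <<'E'
from h import *
from bench import robot
f=robot.grab_frame('wrist');im=cv2.cvtColor(f['frame'],cv2.COLOR_RGB2BGR);cv2.imwrite('pics/w4.png',im)
K,V=np.array(f['intrinsics']),np.array(f['view']);print(blobs(im,(0,0,640,260),300));print(proj(K,V,pts([574,-115.4,.306],47)).round(0).tolist())
s=robot.sense();print(s['time'],s['wrist_force'].round(1),s['tool_pos'].round(1),s['eef_rot'].round(4));
a=.307+np.radians(-15);print(574+90*np.cos(a),-115.4+90*np.sin(a))
E
```

```text
time: 7.63
tool_pos: [663.2, -111.3, 67.6]
eef_rot: [-0.0, 0.69, 0.723, -0.0]
wrist_force: [-1.2, 0.8, -0.1]
finger_gap: -0.3
grip_force: 0.0
[[146.6, 65.1, 4889], [478.2, 93.3, 7854], [254.4, 126.2, 4162], [312.2, 218.6, 3253]]
[[269.0, 378.0], [314.0, 312.0], [313.0, 222.0], [255.0, 129.0], [146.0, 67.0]]
7.6833 [-0.1  0.7 -0.6] [ 663.2 -110.2   67.5] [-8.000e-04  6.889e-01  7.248e-01 -3.000e-04]
663.9080763618788 -111.33332999782628
```

```bash
python3 -m handwheel '[[[0.0039,-0.0001,-0.0005,0,0,-0.0278],[0.0078,-0.0003,-0.0005,0,0,-0.0556],[0.0117,-0.0008,-0.0005,0,0,-0.0833],[0.0156,-0.0014,-0.0005,0,0,-0.1111],[0.0195,-0.0021,-0.0005,0,0,-0.1389],[0.0233,-0.0031,-0.0005,0,0,-0.1667],[0.0271,-0.0042,-0.0005,0,0,-0.1944],[0.0308,-0.0054,-0.0005,0,0,-0.2222],[0.0344,-0.0069,-0.0005,0,0,-0.2500],[0.0380,-0.0084,-0.0005,0,0,-0.2778],[0.0416,-0.0102,-0.0005,0,0,-0.3056],[0.0450,-0.0121,-0.0005,0,0,-0.3333],[0.0484,-0.0141,-0.0005,0,0,-0.3611],[0.0516,-0.0163,-0.0005,0,0,-0.3889],[0.0548,-0.0186,-0.0005,0,0,-0.4167],[0.0579,-0.0211,-0.0005,0,0,-0.4444],[0.0608,-0.0236,-0.0005,0,0,-0.4722],[0.0636,-0.0264,-0.0005,0,0,-0.5000]]]' -1
python3 - <<'E'
from h import *
from bench import robot
f=robot.grab_frame('wrist');im=cv2.cvtColor(f['frame'],cv2.COLOR_RGB2BGR);cv2.imwrite('pics/w5.png',im)
K,V=np.array(f['intrinsics']),np.array(f['view']);print(blobs(im,(0,0,640,260),300));print(proj(K,V,pts([574,-115.4,.306],47)).round(0).tolist())
s=robot.sense();print(s['time'],s['wrist_force'].round(1),s['tool_pos'].round(1),s['eef_rot'].round(4));
a=.307+np.radians(30);print(574+90*np.cos(a),-115.4+90*np.sin(a))
E
```

```text
time: 9.18
tool_pos: [634.7, -49.8, 68.6]
eef_rot: [0.0, 0.362, 0.932, -0.0]
wrist_force: [1.3, -0.9, 1.9]
finger_gap: 0.4
grip_force: 1.1
[[290.7, 168.2, 3657], [319.2, 244.9, 1220]]
[[154.0, 414.0], [235.0, 397.0], [296.0, 346.0], [320.0, 267.0], [292.0, 172.0]]
9.2333 [ 0.4 -0.6  1.9] [634.1 -49.1  68.6] [ 0.000e+00  3.599e-01  9.330e-01 -2.000e-04]
634.6990405435374 -48.94981958569265
```

```bash
python3 -m handwheel '[[[0.0039,-0.0001,0,0,0,-0.0278],[0.0078,-0.0003,0,0,0,-0.0556],[0.0117,-0.0008,0,0,0,-0.0833],[0.0156,-0.0014,0,0,0,-0.1111],[0.0195,-0.0021,0,0,0,-0.1389],[0.0233,-0.0031,0,0,0,-0.1667],[0.0271,-0.0042,0,0,0,-0.1944],[0.0308,-0.0054,0,0,0,-0.2222],[0.0344,-0.0069,0,0,0,-0.2500],[0.0380,-0.0084,0,0,0,-0.2778],[0.0416,-0.0102,0,0,0,-0.3056],[0.0450,-0.0121,0,0,0,-0.3333],[0.0484,-0.0141,0,0,0,-0.3611],[0.0516,-0.0163,0,0,0,-0.3889],[0.0548,-0.0186,0,0,0,-0.4167],[0.0579,-0.0211,0,0,0,-0.4444],[0.0608,-0.0236,0,0,0,-0.4722],[0.0636,-0.0264,0,0,0,-0.5000],[0.0636,-0.0264,0,0,0,-0.5000]]]' -1
python3 -m handwheel '[[[0,0,-0.02,0,0,0],[0,0,-0.05,0,0,0],[0,0,-0.08,0,0,0],[0,0,-0.12,0,0,0],[0,0,-0.15,0,0,0],[0,0,-0.18,0,0,0],[0,0,-0.18,0,0,0],[0,0,-0.18,0,0,0],[0,0,-0.18,0,0,0],[0,0,-0.18,0,0,0],[0,0,-0.18,0,0,0]]]' -1
python3 - <<'E'
from h import *
from bench import robot
C=np.load('cam.npy',allow_pickle=True).item()
for c,b in (('top',(325,115,430,180)),('scene',(235,235,320,305))):
    f=robot.grab_frame(c);im=cv2.cvtColor(f['frame'],cv2.COLOR_RGB2BGR);cv2.imwrite(f'pics/end_{c}.png',im);print(c,blobs(im,b,20))
a=cv2.imread('pics/end_scene.png')[190:350,130:430];cv2.imwrite('pics/ec.png',cv2.resize(a,(800,427),interpolation=3))
E
```

```text
time: 10.82
tool_pos: [568.5, -26.2, 68.2]
eef_rot: [-0.001, -0.022, 1.0, -0.0]
wrist_force: [0.6, 0.1, 0.0]
finger_gap: -0.1
grip_force: 0.0
time: 11.73
tool_pos: [569.2, -25.7, 247.1]
eef_rot: [-0.001, -0.022, 1.0, 0.0]
wrist_force: [0.4, -0.2, -0.8]
finger_gap: 0.2
grip_force: 0.0
top []
scene [[302.1, 244.8, 96], [304.0, 260.6, 135], [293.9, 277.1, 154], [273.2, 288.9, 165], [248.0, 291.3, 172]]
```

View pics/ec.png

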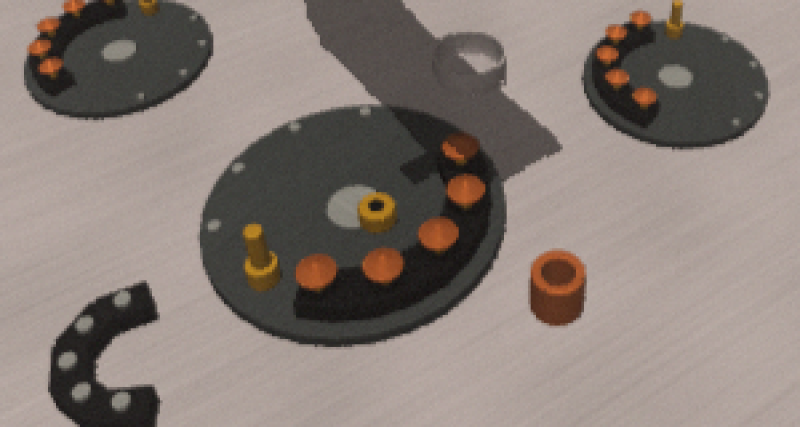

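The final scene view matches the first: all five heads are up at their original pixels, within 0.4 px. The jig, nut and loose parts have not moved, and the arm is clear.

```bash
python3 -c "
from bench import robot
print(robot.job_done())"
```

```text
the job is handed in; nothing more can be done
None
```

I swept the shut fingertips along all five contacts of the 240 mm jig, starting at the stud end, and handed the job in at about 12 s: contact 1 dipped about 5.5 mm by force and contact 4 about 4 mm, contacts 2, 3 and 5 were passed at the same height with no reading of their own, and the final picture shows all five heads up with the jig, nut and other parts unmoved.

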